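Seat the dosing cup, tare the scale, add the check weight

ROBOT

A 6-joint arm with a two-finger parallel gripper is mounted at the origin on the work surface. World frame = base frame: x ahead of the robot, y to its left, z up, the work surface at z = 0. Lengths are in m, angles in rad, forces in N, time in s.
With the tool pointing down it reaches from about 0.375 to 0.975 m from the base axis. Payload 3.8 kg.
Tool frame: the origin (TCP) lies midway between the tips of the shut fingers; the grasp point (between the pads) lies 19 mm behind it; z points along the fingers, y is the line along which they close (so a half turn about z gives the same grasp; the last joint's range is limited). The gripper opens to 85 mm and grips with 20 to 120 N. Pads are 22 mm wide; open, the fingers measure 114 mm over their backs; the gripper's body (76 mm by 85 mm) begins 54 mm behind the grasp point. The pads swing forward as they close: fully open they stand 13 mm farther back than shut.
Start: joints at [-1.225, 0.264, 1.604, -0, 1.274, -0.037], TCP at [0.252, -0.626, 0.231] pointing down, gripper open.
Joint ranges: [-2.63, 2.63], [-0.94, 2.18], [0.31, 2.57], [-1.31, 4.45], [0, 2.66], [-2.55, 2.55]. Speed limits (rad/s): [2.57, 2.57, 3.14, 3.14, 3.14, 3.14].

INTERFACE

Orientations are given as a rotation vector (axis times angle).
In Python, from workcell import sensors, viewer, job gives the robot as it stands.
- The arm moves only by the shell command python3 -m inch 'ROWS' [FORCE]. ROWS is JSON, one flat list of numbers, 7 for each row, row after row: the shift along the tool's x, y, z in mm, then the turn, a rotation vector about the tool's x, y, z in degrees, then the finger opening in mm, from 0 to 85.4. A call has exactly 8 rows; each row shifts and turns the commanded pose from where the row before left it, along the tool's axes as they then stand; what a row does not reach is not made up. A row lasts 1/10 s, in which the tool goes at most 50 mm and 8.59 degrees, less where a joint would pass 70% of its speed; a pose out of reach is approached as far as the arm can. A call is refused whole if a number of a shift passes 50 or a number of a turn 8.59, either way. A call with a gripper value outside its range is refused whole. The fingers move at their own pace and stop on an object; FORCE is the grip in N (left out, the last holds). Time passes only in rows, so rows that do not move let the fingers close, or fill a call up. It gives the time, the measured TCP pose, the force, the opening and the grip force at its end, in the units of the state.
- sensors.read_state(): the state, without advancing time (a new reading comes with each control period).
- viewer.read_camera(name): name is "side" or "top"; returns the picture (400x640x3 uint8, red, green, blue); there is no depth.
- viewer.camera_params(name): a dict with "K" (3x3 intrinsics, pixels), "world_to_cam" (4x4, takes a point from world to camera coordinates). Camera axes: x right, y down, z forward; pixel columns grow to the right and rows downward; lengths in m; the calibration is good to about 2 mm. A picture is of the moment at which its call begins. camera_params takes no time and is no camera call.
- job.finish_job(): hands the job in; it is judged then, once.
The state is a dict: "time": time; "q": joint angles; "joint_vel": joint speeds; "joint_torque": joint torques, N m; "tool_pos": TCP position; "tcp_rot": TCP orientation; "wrist_force": force on the tool from outside, world axes, zero at the start; "torque": the same for the moment, N m; "width": opening from 0.0 (shut) to 1.0 (fully open); "grip_force": force on a finger pad.
Only numpy, scipy, OpenCV 4.12 (cv2) and the standard library are available. Lean on these libraries where they do the work, as an engineer would, in place of code of your own. Each camera call takes 0.05 s, during which the arm holds its last target. There are 200 camera calls.

TASK

Check the cupping-bar scale: set the empty steel cup into the collar on the scale's pan and, pressing lightly, turn it until its two lugs drop into the collar's notches and it sits fully home, without forcing it round any further, then let go of it. Next press the tare key well in and release it, with nothing touching the cup and only when it is seated and empty, and then stand the brass weight upright inside the cup without dropping it. The scale is delicate, so be gentle with it, and leave the glass, the crock and the jar where they are.

Things in the scene. Friction and masses are not known exactly. Their poses are not given: they have to be found in the camera images.
- scale: Grey bench scale, fixed; housing 240 mm (its x) by 160 mm (its y), top face 30 mm above the table. Origin: centre of its underside; +x points from the tare key's end to the pan's end, z up. A round steel pan, 128 mm diameter, stands over the housing, centred 45 mm from the origin towards +x
- seat (a point): Point on the pan's upper face at the centre of the collar's hole, 46 mm above the table when unloaded; axes as the scale's; it goes down with the pan. The fully seated cup has its origin here. The pan is sprung: it stays up under the first 1.3 N or so, then sinks straight down 1 mm for each further 1.2 N, and meets a hard stop at 8 mm
- collar_top (a point): Centre of the top of the black collar on the pan, 11 mm above seat; axes as the scale's. Collar: 88 mm diameter, round hole 53 mm wide and 11 mm deep, two opposite notches 14 mm wide, from the hole right through to the outside. It is clamped: its notch line lies at an unmeasured angle within 0.55 rad either side of the scale's x axis; see or feel for it
- cup: Empty round steel cup, loose, 150 to 220 g, 55 mm high, wall 60 mm outside and 54 mm inside diameter, inner floor at z 16 mm. Below z 12 mm is a round foot of 50 mm diameter, tapering over its lowest 5 mm to 41 mm; two opposite lugs stick out along its +x and -x. Origin: centre of the foot's underside, z up. Lugs on top of the collar: 5 mm too high; lugs in the notches: foot on the pan
- weight: Brass check weight, loose, 160 to 250 g, 76 mm high: a base of 34 mm diameter up to z 22 mm, a slim stem of 13 mm, and a cylindrical knob of 20 mm diameter from z 60 to 76 mm to hold it by. Origin: centre of its underside, z up along the stem
- tare (a joint): Travel of the tare key in m: 0 released, 0.006 at its hard stop; it counts as pressed from 0.004. A spring returns it; its resistance grows evenly from about 2 N to 6 N at the stop
- tare_top (a point): Centre of the top of the tare key, a white round push key of 26 mm diameter in a black housing on the scale's top at the key end (80 mm from the scale's origin towards -x, 35 mm towards -y), beside a dark display; 48 mm above the table when out; it is pressed straight down
- glass: Amber cupping glass, loose bystander, 80 mm diameter, 75 mm high; origin at the centre of its underside
- crock: Tall pale ceramic crock with spoons, loose bystander, 84 mm diameter, 130 mm high (spoons to 170 mm); origin at the centre of its underside
- jar: Glass jar with black cap, loose bystander, 72 mm diameter, 100 mm high; origin at the centre of its underside
- cup_lug (a point): Outer end of the cup's +x lug, 38 mm from the cup's axis, 9 mm above its underside. Both lugs are alike, 10 mm wide, between z 6 and 12 mm of the cup; either may go in either notch
Not all that is in view belongs to the job. What is shaped like the cup but pink is not meant. Of the things that look like the weight, take the one that is farthest to the robot's left at the start.

How it is judged:
By the outcome, as a careful person would: the job done as asked, in the order asked, and still so for the second after the job is handed in, with the robot touching nothing.
It also fails if it takes over 72 s, if anything falls off the work surface, if the arm or the gripper's body presses on something with over 40 N, if the wrist force passes 120 N, or if a joint passes its speed limit or range.

## Working session

There is one attempt and no reset: what is moved stays moved. The work goes in short steps, Python scripts to look and compute and a shell command to move; the robot and the scene stay as the last step left them, time stands still between calls to the robot, and variables do not carry over. Pictures are saved under pics/ and viewed, at most 13 in all, crops included, and the job is handed in when it is done.

```bash
ls; mkdir -p pics; python3 - <<'E'
from workcell import sensors, viewer, job
import cv2, numpy as np
s=sensors.read_state(); print(s)
for n in("side","top"):
    im=viewer.read_camera(n); cv2.imwrite(f"pics/{n}0.png",im[:,:,::-1]); p=viewer.camera_params(n); print(n,np.round(p["K"],1).tolist(),np.round(p["world_to_cam"],3).tolist())
E
```

```text
pics
{'time': 0.0, 'q': array([-1.22488584e+00,  2.64774309e-01,  1.60538624e+00,  1.84234577e-05,
        1.27367801e+00, -3.69146951e-02]), 'joint_vel': array([-9.54406789e-05,  9.80412382e-04,  8.38618596e-04,  6.81253359e-04,
       -1.06024661e-03,  3.50787148e-04]), 'joint_torque': array([ 2.18339432e-03, -5.15107906e+01, -3.67311144e+01, -1.82166436e-04,
        1.30821060e-02, -1.15693695e-05]), 'tool_pos': array([ 0.25188843, -0.62545383,  0.22994115]), 'tcp_rot': array([-3.08203638e+00, -5.97243993e-01,  5.15186023e-04]), 'wrist_force': array([-0.6216467 , -0.59361604, -0.30265764]), 'torque': array([-0.00193467, -0.04739673,  0.0301079 ]), 'grip_force': 0.0, 'width': 1.0017441545923065}
side [[379.1, 0.0, 307.3], [0.0, 379.1, 201.4], [0.0, 0.0, 1.0]] [[-0.951, -0.309, 0.014, 0.559], [-0.225, 0.661, -0.715, 0.154], [0.212, -0.683, -0.699, 0.996], [0.0, 0.0, 0.0, 1.0]]
top [[495.6, 0.0, 319.8], [0.0, 495.6, 194.8], [0.0, 0.0, 1.0]] [[-0.019, -0.999, -0.03, 0.057], [-0.989, 0.023, -0.147, 0.565], [0.147, 0.027, -0.989, 1.142], [0.0, 0.0, 0.0, 1.0]]
```

View pics/top0.png

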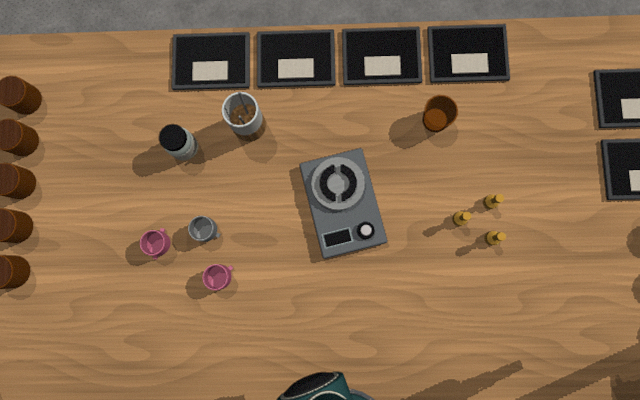

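View pics/side0.png

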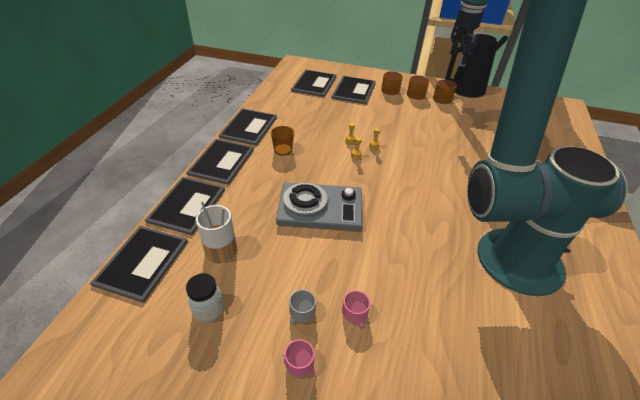

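Top view: the steel cup is at (203,229), with pink decoys at (155,243) and (217,277). The scale is around (343,203), with its pan at (338,183) and its key at (365,231). There are three brass weights at (461,217), (494,201) and (496,238). The one at (461,217) has the smallest column, so the largest y, and is the robot's leftmost. I'll confirm this in an enlarged crop.

```bash
cat > h.py <<'E'
import numpy as np, cv2
from workcell import sensors, viewer, job
P={n:viewer.camera_params(n) for n in("side","top")}
def ray(n,uv):
    K=np.array(P[n]["K"]);T=np.array(P[n]["world_to_cam"]);R=T[:3,:3]
    return -R.T@T[:3,3], R.T@np.linalg.solve(K,[uv[0],uv[1],1])
def onz(n,uv,z):
    c,d=ray(n,uv); return c+d*(z-c[2])/d[2]
def proj(n,p):
    K=np.array(P[n]["K"]);T=np.array(P[n]["world_to_cam"])
    q=K@(T[:3,:3]@np.array(p)+T[:3,3]); return q[:2]/q[2]
def tri(a,b):
    A=[];B=[]
    for n,uv in(("top",a),("side",b)):
        c,d=ray(n,uv);d=d/np.linalg.norm(d);M=np.eye(3)-np.outer(d,d);A.append(M);B.append(M@c)
    return np.linalg.solve(sum(A),sum(B))
def crop(im,x,y,w,h,s): return cv2.resize(im[y:y+h,x:x+w],None,fx=s,fy=s,interpolation=cv2.INTER_CUBIC)
E
python3 - <<'E'
from h import *
t=cv2.imread("pics/top0.png");s=cv2.imread("pics/side0.png")
a=np.hstack([crop(t,295,145,100,75,4),crop(t,420,180,100,75,4)])
b=np.hstack([crop(t,165,200,80,60,5),crop(s,275,175,100,75,4)])
cv2.imwrite("pics/c1.png",np.vstack([a,b]))
# cup rim & weights
for nm,im in(("top",t),("side",s)):
    hsv=cv2.cvtColor(im,cv2.COLOR_BGR2HSV)
    print(nm,ray(nm,(320,200))[0].round(3))
    m=cv2.inRange(hsv,(20,150,90),(32,255,255))
    n,_,st,c=cv2.connectedComponentsWithStats(m)
    print([(st[i].tolist(),c[i].round(1).tolist()) for i in range(1,n) if st[i][4]>25])
E
```

```text
top [0.392 0.013 1.214]
[([486, 197, 8, 11, 26], [488.8, 202.1]), ([458, 212, 13, 13, 52], [463.9, 217.7]), ([487, 231, 18, 14, 80], [495.3, 236.9])]
side [0.356 0.752 0.799]
[([374, 128, 6, 10, 29], [376.3, 131.7]), ([346, 130, 15, 29, 162], [353.7, 144.7]), ([370, 139, 9, 10, 66], [374.0, 143.9])]
```

View pics/c1.png

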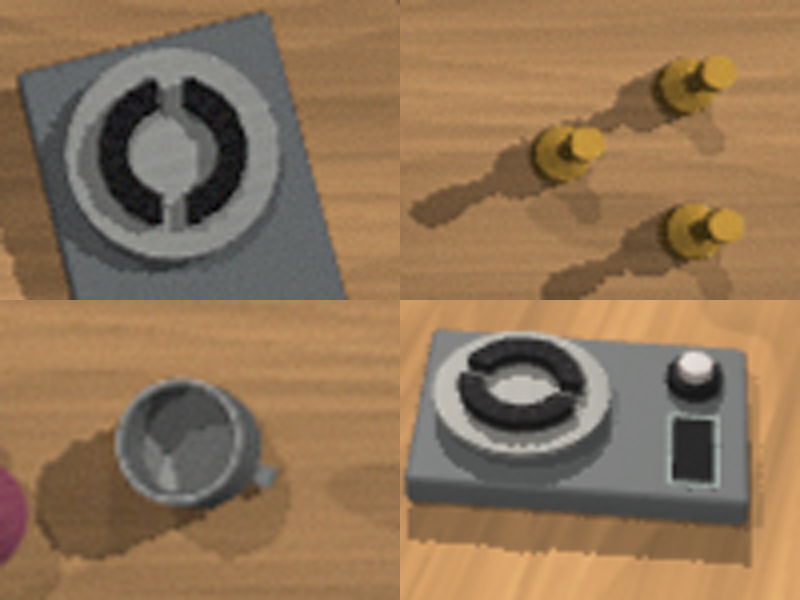

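The crop confirms that the weight with its knob at (467,216) is leftmost; the others are at (499,199) and (501,237). The cup rim is centred at about (201,228), with one lug showing at (217.5,235). The collar notches sit at about (338,168) and (339,198). Next I measure these numerically.

```bash
python3 - <<'E'
from h import *
t=cv2.imread("pics/top0.png");s=cv2.imread("pics/side0.png")
def comps(m,a=20):
    n,l,st,c=cv2.connectedComponentsWithStats(m.astype(np.uint8)); return [(l==i,c[i],st[i]) for i in range(1,n) if st[i][4]>a]
v=t.max(2).astype(int)
m=np.zeros(v.shape,bool); m[155:212,310:368]=v[155:212,310:368]<55
cs=comps(m)
# rectify black pixels of the collar top to metric at z=.057
pts=[]
for M,c,st in cs:
    yx=np.argwhere(M); w=np.array([onz("top",(x,y),.057)[:2] for y,x in yx]); pts.append(w); print("arc",c.round(1),st[4],w.mean(0).round(4))
if len(pts)==2:
    d=pts[0].mean(0)-pts[1].mean(0); print("arc sep",np.hypot(*d).round(4),"notch yaw",np.degrees(np.arctan2(d[1],d[0])).round(1)+90)
allp=np.vstack(pts).astype(np.float32); (cx,cy),r=cv2.minEnclosingCircle(allp); print("collar",cx,cy,r)
# pan (bright grey), key (white)
hsv=cv2.cvtColor(t,cv2.COLOR_BGR2HSV)
m=np.zeros(v.shape,bool); m[215:245,350:380]=(v>150)[215:245,350:380]&(hsv[:,:,1]<50)[215:245,350:380]
for M,c,st in comps(m,10): print("key",c,st,onz("top",c,.048).round(4))
vs=s.max(2); hs=cv2.cvtColor(s,cv2.COLOR_BGR2HSV)
m=np.zeros(vs.shape,bool); m[180:205,335:365]=((vs>150)&(hs[:,:,1]<50))[180:205,335:365]
for M,c,st in comps(m,10): print("key side",c,st,onz("side",c,.048).round(4))
print("cup rim",onz("top",(201,228),.055).round(4),"side est",onz("side",(303,299),.055).round(4))
lug=onz("top",(217.6,235.2),.010);print("lug",lug.round(4))
k=onz("top",(467,215.7),.076);print("knob",k.round(4),"base",onz("top",(460,218.5),.011).round(4))
# cup mask: low saturation blob
m=np.zeros(v.shape,bool); m[205:255,180:230]=(hsv[:,:,1]<70)[205:255,180:230]
for M,c,st in comps(m): print("cup blob",c,st)
m=np.zeros(v.shape,bool); m[285:330,285:322]=(hs[:,:,1]<70)[285:330,285:322]
for M,c,st in comps(m): print("cup side blob",c,st)
# scale housing rect
m=(cv2.inRange(hsv,(95,25,60),(125,120,140))>0); m[:140]=0;m[265:]=0;m[:,:290]=0;m[:,395:]=0
M=max(comps(m),key=lambda q:q[2][4])[0]
w=np.array([onz("top",(x,y),.03)[:2] for y,x in np.argwhere(M)],np.float32); print("housing",cv2.minAreaRect(w))
for n,p in (("glass",(437,115)),("crock",(243,115)),("jar",(176,140))): print(n,onz("top",p,.1).round(3))
E
```

```text
arc [326.7 183. ] 284 [0.5919 0.0277]
arc [348.5 182.1] 285 [ 0.5928 -0.0239]
arc sep 0.0516 notch yaw 181.0
collar 0.5921550393104553 0.0018792498158290982 0.0445694737136364
key [365.64556962 229.53164557] [361 225  10  10  79] [ 0.4803 -0.0613  0.048 ]
key side [348.64285714 190.4047619 ] [345 188   8   6  42] [ 0.4824 -0.0656  0.048 ]
cup rim [0.4915 0.3263 0.055 ] side est [0.4939 0.3224 0.055 ]
lug [0.4769 0.2973 0.01  ]
knob [ 0.505  -0.2917  0.076 ] base [ 0.505 -0.292  0.011]
cup blob [202.40849673 228.55065359] [188 216  32  26 612]
cup side blob [301.89037433 305.95721925] [289 290  27  34 748]Traceback (most recent call last):
  File "<stdin>", line 32, in <module>
ValueError: max() iterable argument is empty
```

```bash
python3 -m inch '[49,-5.3,0,0,0,-4.23,85,49,-5.3,0,0,0,-4.23,85,49,-5.3,0,0,0,-4.23,85,49,-5.3,0,0,0,-4.23,85,49,-5.3,0,0,0,-4.23,85,49,-5.3,0,0,0,-4.23,85,49,-5.3,0,0,0,-4.23,85,49,-5.3,0,0,0,-4.23,85]' 
python3 -m inch '[47,-5.3,0,0,0,-4.23,85,47,-5.3,0,0,0,-4.23,85,47,-5.3,0,0,0,-4.23,85,47,-5.3,0,0,0,-4.23,85,47,-5.3,0,0,0,-4.23,85,47,-5.3,0,0,0,-4.23,85,47,-5.3,0,0,0,-4.23,85,47,-5.3,0,0,0,-4.23,85]'
python3 -m inch '[44,-5.3,12,0,0,-4.23,85,44,-5.3,12,0,0,-4.23,85,44,-5.3,12,0,0,-4.23,85,44,-5.3,12,0,0,-4.23,85,44,-5.3,12,0,0,-4.23,85,44,-5.3,12,0,0,-4.23,85,44,-5.3,12,0,0,-4.23,85,40,-5.3,12,0,0,-4.23,85]'
cat >> h.py <<'E'
def tool(s=None):
    s=s or sensors.read_state(); R=cv2.Rodrigues(np.array(s["tcp_rot"]))[0]; return np.array(s["tool_pos"]),R
def to(p):
    """shift mm in tool axes to reach world p"""
    q,R=tool(); return (R.T@(np.array(p)-q)*1000).round(1)
def rep():
    s=sensors.read_state();p,R=tool(s); print("t",round(s["time"],2),"p",(p*1000).round(1),"yaw_y",np.degrees(np.arctan2(R[1,1],R[0,1])).round(2),"tilt",(R[:,2]).round(4),"F",s["wrist_force"].round(2),"T",s["torque"].round(3),"w",round(s["width"]*85.4,1),"g",round(s["grip_force"],1))
E
python3 - <<'E'
from h import *
rep(); print(to([.492,.326,.11]))
E
```

```text
time: 0.9
tool_pos: [0.5378, -0.3597, 0.2306]
tcp_rot: [-2.774, -1.473, 0.0]
wrist_force: [0.2, -0.5, 0.9]
width: 0.996
grip_force: 0.0
time: 1.7
tool_pos: [0.6204, 0.0039, 0.2307]
tcp_rot: [-2.225, -2.217, 0.001]
wrist_force: [0.8, -0.4, 0.6]
width: 0.997
grip_force: 0.0
time: 2.5
tool_pos: [0.4944, 0.3258, 0.1344]
tcp_rot: [-1.483, -2.769, 0.0]
wrist_force: [0.8, 0.6, 0.3]
width: 0.995
grip_force: 0.0
t 2.5 p [494.4 325.8 134.4] yaw_y 33.65 tilt [-4.e-04  0.e+00 -1.e+00] F [0.8  0.58 0.28] T [-0.025  0.004  0.037] w 85.0 g 0.0
[ 1.5 -1.8 24.4]
```

```bash
python3 -m inch '[1,-2,14,0,0,0,85,0,0,14,0,0,0,85,0,0,14,0,0,0,85,0,0,14,0,0,0,85,0,0,14,0,0,0,85,0,0,14,0,0,0,85,0,0,14,0,0,0,85,0,0,14,0,0,0,85]' >/dev/null
python3 -m inch '[0,0,0,0,0,0,85,0,0,0,0,0,0,55,0,0,0,0,0,0,55,0,0,0,0,0,0,55,0,0,0,0,0,0,55,0,0,0,0,0,0,55,0,0,0,0,0,0,55,0,0,0,0,0,0,55]' 30
python3 - <<'E'
from h import *
rep(); t=viewer.read_camera("top")[:,:,::-1];s=viewer.read_camera("side")[:,:,::-1]
cv2.imwrite("pics/g.png",np.hstack([crop(t,150,180,100,120,4),crop(s,250,220,100,120,4)]))
E
```

```text
time: 4.1
tool_pos: [0.4943, 0.3244, 0.0242]
tcp_rot: [1.488, 2.766, 0.003]
wrist_force: [0.2, 0.4, 5.6]
width: 0.684
grip_force: 33.1
t 4.1 p [494.3 324.4  24.2] yaw_y 33.45 tilt [ 0.0016  0.0011 -1.    ] F [0.25 0.39 5.62] T [ 0.126  0.028 -0.018] w 58.4 g 33.1
```

View pics/g.png

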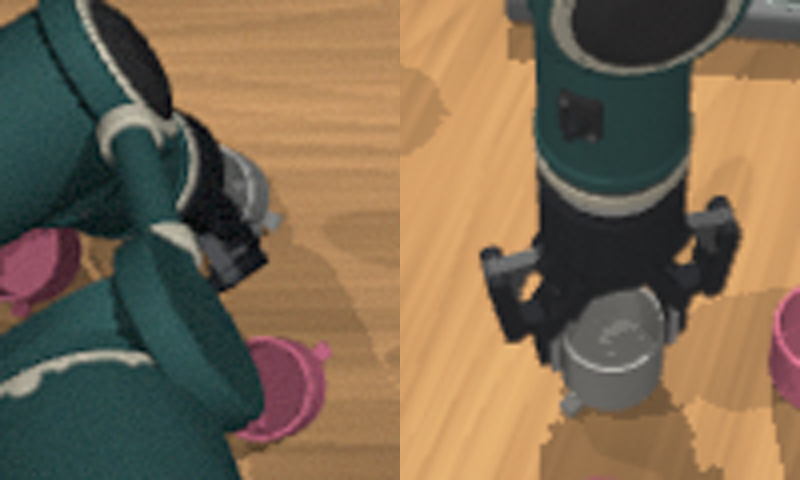

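The cup is held in the top of the pads, with its lug visible in the side view at about (293,321). I lift it, carry it over the collar and turn it to about 12° short of the estimated notch.

```bash
python3 - <<'E'
from h import *
l=onz("side",(293.2,321),.010); print(l.round(4), np.degrees(np.arctan2(*(l[:2]-[.4943,.3244])[::-1])), np.degrees(np.arctan2(*(l[:2]-[.492,.3255])[::-1])))
l=onz("top",(218.4,234.6),.010); print(l.round(4), np.degrees(np.arctan2(*(l[:2]-[.4943,.3244])[::-1])), np.degrees(np.arctan2(*(l[:2]-[.492,.3255])[::-1])))
E
python3 -m inch '[0,0,-5,0,0,0,55,0,0,-15,0,0,0,55,0,0,-15,0,0,0,55,0,0,-15,0,0,0,55,0,0,-15,0,0,0,55,0,0,-15,0,0,0,55,0,0,-15,0,0,0,55,0,0,-15,0,0,0,55]' >/dev/null
python3 -m inch '[-20,-6,0,0,0,0,55,-45,-14,0,0,0,0,55,-45,-14,0,0,0,0,55,-45,-14,0,0,0,0,55,-45,-14,0,0,0,0,55,-45,-13,0,0,0,0,55,-45,-13,0,0,0,0,55,-32,-9,0,0,0,0,55]' >/dev/null
python3 -m inch '[0,0,0,0,0,4,55,0,0,0,0,0,8,55,0,0,0,0,0,8,55,0,0,0,0,0,8,55,0,0,0,0,0,8,55,0,0,0,0,0,8,55,0,0,0,0,0,6,55,0,0,0,0,0,0,55]' >/dev/null
python3 - <<'E'
from h import *
rep(); print(to([.592,.002,.1]));t=viewer.read_camera("top")[:,:,::-1];s=viewer.read_camera("side")[:,:,::-1]
cv2.imwrite("pics/h.png",np.hstack([crop(t,290,120,100,120,4),crop(s,260,120,100,120,4)]))
E
```

```text
[0.5054 0.3565 0.01  ] 70.90343569941722 66.6053716367694
[0.4783 0.2954 0.01  ] -118.88156957514994 -114.4678349196287
t 6.6 p [590.1   1.7 133.9] yaw_y -16.56 tilt [ 2.e-04  0.e+00 -1.e+00] F [-0.21 -0.13 -2.55] T [-0.016 -0.024 -0.028] w 58.6 g 32.8
[ 0.8  1.7 33.9]
```

View pics/h.png

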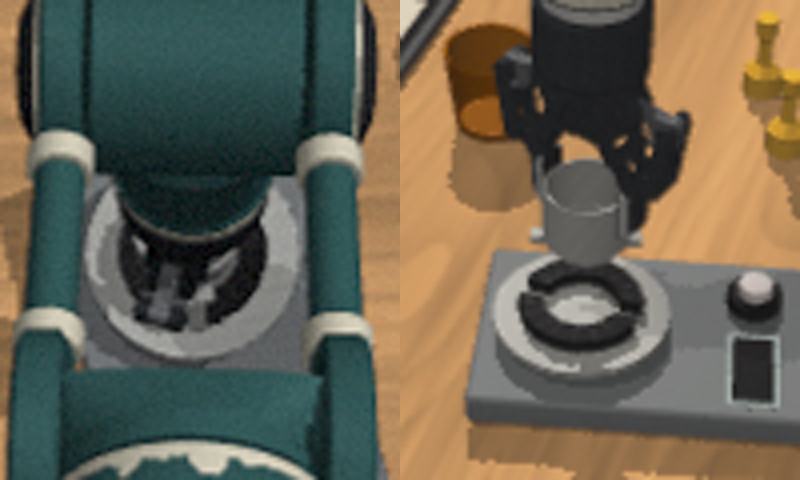

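The side view shows the cup hanging over the collar with its lugs at about (295,178.5) and (317.5,179.5).

```bash
python3 - <<'E'
from h import *
s=cv2.imread("pics/side0.png"); v=s.max(2)
m=np.zeros(v.shape,np.uint8); m[178:216,280:334]=v[178:216,280:334]<50
n,l,st,c=cv2.connectedComponentsWithStats(m); print([(st[i].tolist()) for i in range(1,n) if st[i][4]>10])
# hole/pan: bright grey pan ellipse
p=np.zeros(v.shape,np.uint8); hs=cv2.cvtColor(s,cv2.COLOR_BGR2HSV); p[175:225,275:335]=((v>125)&(hs[:,:,1]<60))[175:225,275:335]
cn=max(cv2.findContours(p,0,2)[0],key=cv2.contourArea); e=cv2.fitEllipse(cv2.convexHull(cn)); print("pan side",e,onz("side",e[0],.046).round(4))
a=onz("side",(295.2,178.7),.119);b=onz("side",(317.3,179.4),.119); d=a-b
print(a.round(4),b.round(4),"mid",((a+b)/2).round(4),np.linalg.norm(d).round(4),np.degrees(np.arctan2(d[1],d[0])))
for q in([.592,.002,.057],):print(proj("side",q))
E
```

```text
[[292, 185, 28, 13, 128], [291, 198, 27, 10, 126]]
pan side ((309.508056640625, 203.0545196533203), (44.682010650634766, 78.57022094726562), 95.03958129882812) [0.5754 0.0197 0.046 ]
[0.62  0.013 0.119] [ 0.562  -0.0038  0.119 ] mid [0.591  0.0046 0.119 ] 0.0604 16.161045460357084
[305.92645719 194.8634431 ]
```

```bash
python3 -m inch '[-1.1,0.9,4,0,0,0,55,-1.1,0.8,8,0,0,0,55,0,0,8,0,0,0,55,0,0,8,0,0,0,55,0,0,8,0,0,0,55,0,0,6,0,0,0,55,0,0,5,0,0,0,55,0,0,5,0,0,0,55]' >/dev/null
python3 -m inch '[0,0,0,0,0,0,55,0,0,1,0,0,0,55,0,0,1,0,0,0,55,0,0,1,0,0,0,55,0,0,0.5,0,0,0,55,0,0,0,0,0,0,55,0,0,0,0,0,0,55,0,0,0,0,0,0,55]' >/dev/null
python3 -c "
from h import *
rep()"
```

```text
t 8.3 p [591.2  -0.9  77.9] yaw_y -16.55 tilt [ 3.e-04  0.e+00 -1.e+00] F [-0.49  0.06 -2.31] T [ 0.037  0.009 -0.008] w 58.8 g 32.9
```

```bash
python3 -m inch '[0,0,0.7,0,0,0,55,0,0,0.7,0,0,0,55,0,0,0.7,0,0,0,55,0,0,0.7,0,0,0,55,0,0,0.4,0,0,0,55,0,0,0,0,0,0,55,0,0,0,0,0,0,55,0,0,0,0,0,0,55]' >/dev/null
python3 -c "
from h import *
rep()"
python3 -m inch '[0,0,0.4,0,0,0,55,0,0,0.4,0,0,0,55,0,0,0.4,0,0,0,55,0,0,0.3,0,0,0,55,0,0,0,0,0,0,55,0,0,0,0,0,0,55,0,0,0,0,0,0,55,0,0,0,0,0,0,55]' >/dev/null
python3 -c "
from h import *
rep()"
```

```text
t 9.1 p [591.5  -1.   74.9] yaw_y -16.55 tilt [ 9.e-04 -1.e-04 -1.e+00] F [ 1.1  -0.15  1.55] T [-0.086 -0.202 -0.009] w 58.7 g 33.2
t 9.9 p [591.4  -1.   73.3] yaw_y -16.55 tilt [ 7.e-04 -1.e-04 -1.e+00] F [ 1.81 -1.06  4.2 ] T [-0.167 -0.337  0.004] w 58.8 g 33.3
```

```bash
python3 -m inch '[0,0.2,-0.6,0,0,0,55,0,0.2,-0.6,0,0,1,55,0,0,0,0,0,1.5,55,0,0,0,0,0,1.5,55,0,0,0,0,0,1.5,55,0,0,0,0,0,1.5,55,0,0,0,0,0,1,55,0,0,0,0,0,0,55]' >/dev/null
python3 -c "
from h import *
rep()"
python3 -m inch '[0,0,0,0,0,0.5,55,0,0,0,0,0,0.5,55,0,-0.1,0,0,0,0.5,55,0,0,0,0,0,0.5,55,0,0,0,0,0,0,55,0,0,0,0,0,0,55,0,0,0,0,0,0,55,0,0,0,0,0,0,55]' >/dev/null
python3 -c "
from h import *
rep()"
```

```text
t 10.7 p [591.4  -1.2  74.2] yaw_y -24.58 tilt [-1.e-04 -3.e-04 -1.e+00] F [ 1.3  -5.06  3.27] T [-0.79  -0.23   0.094] w 58.4 g 33.0
t 11.5 p [591.4  -1.1  74.3] yaw_y -26.56 tilt [ 1.e-04 -3.e-04 -1.e+00] F [ 2.35 -6.41  1.  ] T [-0.875 -0.257  0.071] w 58.6 g 32.9
```

```bash
python3 -m inch '[-0.3,0.3,0,0,0,0,55,-0.3,0.3,0,0,0,0,55,-0.3,0.3,0,0,0,0,55,0,0,0,0,0,0,55,0,0,0,0,0,0,55,0,0,0,0,0,0,55,0,0,0,0,0,0,55,0,0,0,0,0,0,55]' >/dev/null
python3 -c "
from h import *
rep()"

```

```text
t 12.3 p [591.7  -1.9  74.2] yaw_y -26.55 tilt [-0.e+00  5.e-04 -1.e+00] F [0.24 0.97 1.2 ] T [ 0.101 -0.189 -0.051] w 58.5 g 33.1
```

```bash
for i in 1; do python3 -m inch '[0,0,0,0,0,0.5,55,0,0,0.2,0,0,0.5,55,0,-0.1,0.2,0,0,0.5,55,0,0,0,0,0,0.5,55,0,0,0,0,0,0,55,0,0,0,0,0,0,55,0,0,0,0,0,0,55,0,0,0,0,0,0,55]' >/dev/null; done
python3 -c "
from h import *
rep()"

```

```text
t 13.1 p [591.7  -2.   73.9] yaw_y -28.55 tilt [ 1.e-04  2.e-04 -1.e+00] F [ 2.09  1.26 -0.08] T [ 0.177 -0.403  0.028] w 58.3 g 33.0
```

```bash
python3 -m inch '[0,0,0,0,0,0.5,55,0,-0.1,0.3,0,0,0.5,55,0,0,0.2,0,0,0.5,55,0,0,0,0,0,0,55,0,0,0,0,0,0,55,0,0,0,0,0,0,55,0,0,0,0,0,0,55,0,0,0,0,0,0,55]' >/dev/null
python3 - <<'E'
from h import *
rep();s=viewer.read_camera("side")[:,:,::-1]
cv2.imwrite("pics/i.png",crop(s,255,130,110,90,6))
E
```

```text
t 13.9 p [591.8  -2.1  73.5] yaw_y -30.04 tilt [ 4.e-04 -1.e-04 -1.e+00] F [ 3.13 -0.13 -1.46] T [-0.032 -0.599 -0.001] w 58.4 g 32.9
```

View pics/i.png

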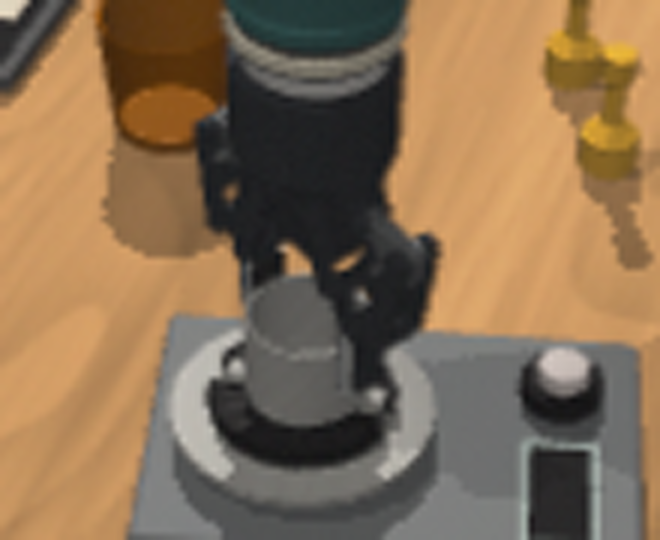

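```bash
python3 -m inch '[0.1,0.2,0.3,0,0,0.5,55,0.1,0.2,0.3,0,0,0.5,55,0,0,0.3,0,0,0,55,0,0,0.3,0,0,0,55,0,0,0.3,0,0,0,55,0,0,0,0,0,0,55,0,0,0,0,0,0,55,0,0,0,0,0,0,55]' >/dev/null
python3 -c "
from h import *
rep()"
python3 -m inch '[0,0,0.4,0,0,0,55,0,0,0.4,0,0,0,55,0,0,0.4,0,0,0,55,0,0,0.4,0,0,0,55,0,0,0.4,0,0,0,55,0,0,0,0,0,0,55,0,0,0,0,0,0,55,0,0,0,0,0,0,55]' >/dev/null
python3 -c "
from h import *
rep()"

```

```text
t 14.75 p [591.8  -2.   71.8] yaw_y -31.05 tilt [-5.e-04  1.e-04 -1.e+00] F [ 1.18  0.62 -0.96] T [ 0.165 -0.268 -0.031] w 58.7 g 33.0
t 15.55 p [591.9  -2.1  69.9] yaw_y -31.05 tilt [-3.e-04  1.e-04 -1.e+00] F [1.36 0.32 0.12] T [ 0.201 -0.125 -0.018] w 58.0 g 33.1
```

```bash
python3 -m inch '[0,0,0,0,0,0,60,0,0,0,0,0,0,64,0,0,0,0,0,0,70,0,0,0,0,0,0,85,0,0,0,0,0,0,85,0,0,0,0,0,0,85,0,0,0,0,0,0,85,0,0,0,0,0,0,85]' >/dev/null
python3 -c "
from h import *
rep()"
python3 -m inch '[0,0,-5,0,0,0,85,0,0,-10,0,0,0,85,0,0,-15,0,0,0,85,0,0,-15,0,0,0,85,0,0,-15,0,0,0,85,0,0,-15,0,0,0,85,0,0,-15,0,0,0,85,0,0,-10,0,0,0,85]' >/dev/null
python3 - <<'E'
from h import *
rep();s=viewer.read_camera("side")[:,:,::-1]
cv2.imwrite("pics/j.png",crop(s,255,130,110,100,6));print(to([.4813,-.063,.171]))
for z in(.101,.106): print(z,proj("side",[.592,.002,z]),proj("side",[.592,.032,z]),proj("side",[.592,-.028,z]))
E
```

```text
t 16.35 p [592.   -2.1  69.9] yaw_y -31.05 tilt [-1.e-04  0.e+00 -1.e+00] F [ 1.23  0.19 -0.14] T [-0.01  -0.015 -0.027] w 85.2 g 0.0
t 17.15 p [592.8  -2.1 172.2] yaw_y -31.04 tilt [ 2.3e-03 -1.0e-04 -1.0e+00] F [-0.55 -0.24  0.51] T [-0.039 -0.058 -0.02 ] w 84.9 g 0.0
[-110.1  -64.9    2.1]
0.101 [306.11173443 183.30567374] [302.67600893 190.25419331] [309.41581117 176.62340476]
0.106 [306.13347753 181.94931853] [302.68648668 188.89438699] [309.44795547 175.27123982]
```

View pics/j.png

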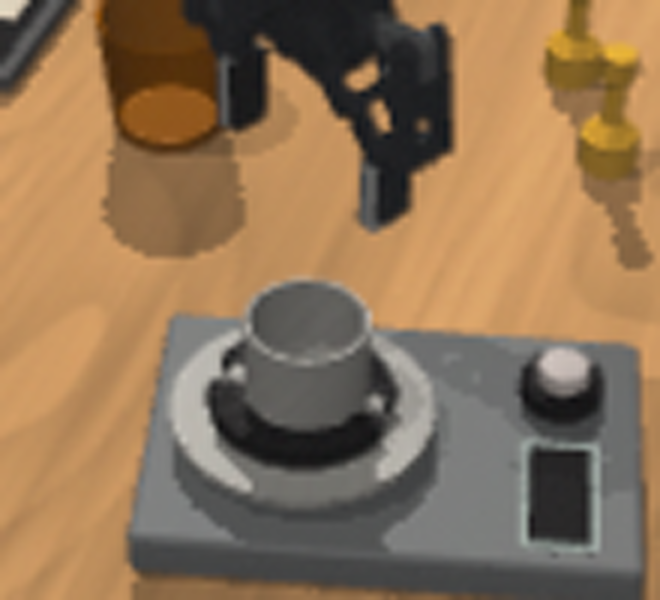

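The cup rim is where a fully seated cup should show it (far edge at row 176.8, near edge at row 190), and both lugs lie in the notches. Next is the tare key, with the fingers shut.

```bash
python3 -m inch '[-10,-6,0,0,0,0,60,-15,-9,0,0,0,0,40,-15,-9,0,0,0,0,20,-15,-9,0,0,0,0,0,-15,-9,0,0,0,0,0,-15,-9,0,0,0,0,0,-15,-9,0,0,0,0,0,-10,-5,0,0,0,0,0]' >/dev/null
python3 -m inch '[0,0,0,0,0,0,0,0,0,15,0,0,0,0,0,0,20,0,0,0,0,0,0,20,0,0,0,0,0,0,20,0,0,0,0,0,0,20,0,0,0,0,0,0,12,0,0,0,0,0,0,5,0,0,0,0]'  >/dev/null
python3 - <<'E'
from h import *
rep();print(to([.4813,-.0633,.05]))
E
```

```text
t 18.8 p [479.1 -62.6  56.6] yaw_y -31.04 tilt [-1.9e-03  5.0e-04 -1.0e+00] F [ 0.19 -0.32 -0.01] T [ 0.04   0.051 -0.009] w 0.3 g 0.0
[0.5 2.3 6.6]
```

```bash
python3 -m inch '[0.5,2,2,0,0,0,0,0,0,2,0,0,0,0,0,0,2,0,0,0,0,0,0,2,0,0,0,0,0,0,1.5,0,0,0,0,0,0,1,0,0,0,0,0,0,0,0,0,0,0,0,0,0,0,0,0,0]' |grep -v rot
python3 -c "
from h import *
rep()"
```

```text
time: 19.6
tool_pos: [0.4825, -0.0636, 0.048]
wrist_force: [2.4, -0.9, 5.2]
width: 0.0
grip_force: 2.2
t 19.6 p [482.5 -63.6  48. ] yaw_y -31.05 tilt [ 1.9e-03 -3.0e-04 -1.0e+00] F [ 2.4  -0.93  5.25] T [-0.007 -0.192  0.008] w 0.0 g 2.2
```

```bash
python3 -m inch '[0,0,0.5,0,0,0,0,0,0,0.5,0,0,0,0,0,0,0,0,0,0,0,0,0,0,0,0,0,0,0,0,0,0,0,0,0,0,0,0,0,0,0,0,0,0,0,0,0,0,0,0,0,0,0,0,0,0]' >/dev/null
python3 - <<'E'
from h import *
rep();s=viewer.read_camera("side")[:,:,::-1];t=viewer.read_camera("top")[:,:,::-1]
cv2.imwrite("pics/k.png",np.hstack([crop(s,300,140,80,80,5),crop(t,330,190,80,80,5)]))
E
```

```text
t 20.4 p [482.5 -63.6  46.9] yaw_y -31.05 tilt [ 1.8e-03 -3.0e-04 -1.0e+00] F [ 2.39 -0.73  6.06] T [-0.014 -0.379 -0.028] w -0.1 g 2.6
```

View pics/k.png

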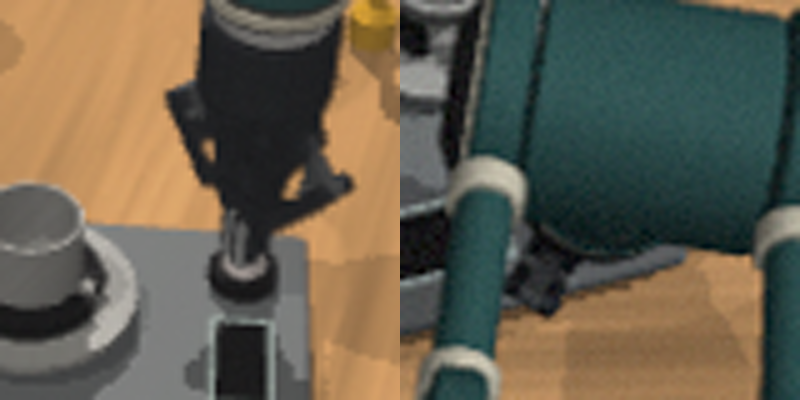

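```bash
for i in 1 2; do python3 -m inch '[0,0,0.2,0,0,0,0,0,0,0.2,0,0,0,0,0,0,0,0,0,0,0,0,0,0,0,0,0,0,0,0,0,0,0,0,0,0,0,0,0,0,0,0,0,0,0,0,0,0,0,0,0,0,0,0,0,0]' >/dev/null
python3 -c "
from h import *
rep()"; done
```

```text
t 21.3 p [482.5 -63.6  46.5] yaw_y -31.05 tilt [ 1.8e-03 -3.0e-04 -1.0e+00] F [1.85 0.84 4.48] T [-0.005 -0.31   0.024] w -0.2 g 2.7
t 22.1 p [482.5 -63.6  46.1] yaw_y -31.05 tilt [ 1.9e-03 -3.0e-04 -1.0e+00] F [ 1.93 -0.77  4.78] T [-0.036 -0.355 -0.057] w -0.2 g 2.9
```

```bash
for i in 1 2 3; do python3 -m inch '[0,0,0.3,0,0,0,0,0,0,0.3,0,0,0,0,0,0,0,0,0,0,0,0,0,0,0,0,0,0,0,0,0,0,0,0,0,0,0,0,0,0,0,0,0,0,0,0,0,0,0,0,0,0,0,0,0,0]' >/dev/null
python3 -c "
from h import *
rep()"; done
```

```text
t 22.9 p [482.5 -63.6  46. ] yaw_y -31.05 tilt [ 1.7e-03 -3.0e-04 -1.0e+00] F [-0.15 -0.29  9.34] T [ 0.008 -0.048  0.04 ] w -0.3 g 4.6
t 23.7 p [482.6 -63.6  45.9] yaw_y -31.05 tilt [ 1.6e-03 -3.0e-04 -1.0e+00] F [-1.26  0.58 14.  ] T [ 0.061  0.171 -0.027] w 0.2 g 6.7
t 24.5 p [482.6 -63.6  45.9] yaw_y -31.05 tilt [ 1.5e-03 -3.0e-04 -1.0e+00] F [-2.47  0.38 16.74] T [ 0.091  0.486 -0.021] w 0.2 g 8.8
```

The key is at its hard stop. I release it and go to the weight.

```bash
python3 -m inch '[0,0,-3,0,0,0,0,0,0,-8,0,0,0,0,0,0,-15,0,0,0,0,0,0,-18,0,0,0,0,0,0,-18,0,0,0,0,0,0,-18,0,0,0,0,0,0,-18,0,0,0,0,0,0,-15,0,0,0,0]' >/dev/null
python3 -m inch '[-10,8,0,0,0,0,20,-25,18,0,0,0,0,45,-25,18,0,0,0,0,45,-25,18,0,0,0,0,45,-25,18,0,0,0,0,45,-25,18,0,0,0,0,45,-25,18,0,0,0,0,45,-24,21,0,0,0,0,45]' >/dev/null
python3 - <<'E'
from h import *
rep()
for p in([.505,-.2917,.076],[.505,-.2917,.0]): print(proj("side",p))
s=viewer.read_camera("side")[:,:,::-1]; cv2.imwrite("pics/l.png",np.hstack([crop(s,320,90,80,80,6)]))
for uv in((499,198.5),(501,236.5)): print("nbr",onz("top",uv,.076).round(3))
print(to([.505,-.2917,.049]))
E
```

```text
t 26.1 p [ 501.9 -292.9  154.4] yaw_y -31.07 tilt [-0.004   0.0021 -1.    ] F [ 0.7   0.12 -0.02] T [-0.01  -0.005  0.004] w 44.7 g 0.0
[358.81142704 138.63532938]
[356.39797096 157.01490864]
nbr [ 0.543 -0.367  0.076]
nbr [ 0.456 -0.365  0.076]
[  6.4  -1.7 105.9]
```

View pics/l.png

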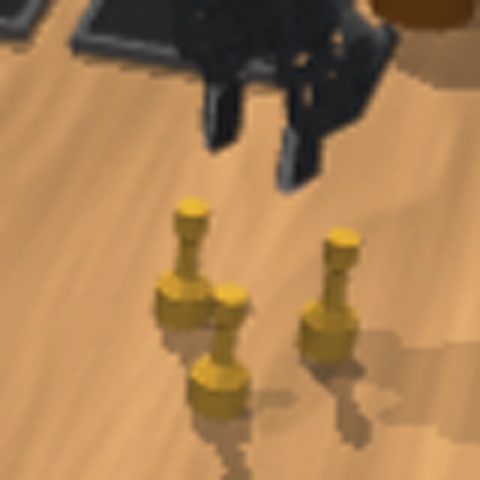

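The nearest weight's knob is at (358.5,139), matching the projection of my target. I descend partway and correct.

```bash
python3 -m inch '[0,0,0,0,0,0,45,3,0,10,0,0,0,45,0,0,15,0,0,0,45,0,0,15,0,0,0,45,0,0,15,0,0,0,45,0,0,5,0,0,0,45,0,0,0,0,0,0,45,0,0,0,0,0,0,45]' >/dev/null
python3 - <<'E'
from h import *
rep();print(to([.505,-.2917,.049]))
E
```

```text
t 26.95 p [ 505.8 -289.1   96.9] yaw_y -31.03 tilt [ 2.e-04 -2.e-04 -1.e+00] F [0.66 0.78 1.08] T [-0.019  0.02   0.005] w 44.9 g 0.0
[-2.6  0.6 47.9]
```

```bash
python3 -m inch '[-2.6,0.6,5,0,0,0,45,0,0,8,0,0,0,45,0,0,8,0,0,0,45,0,0,8,0,0,0,45,0,0,8,0,0,0,45,0,0,7,0,0,0,45,0,0,4,0,0,0,45,0,0,0,0,0,0,45]' >/dev/null
python3 -m inch '[0,0,0,0,0,0,36,0,0,0,0,0,0,30,0,0,0,0,0,0,24,0,0,0,0,0,0,15,0,0,0,0,0,0,15,0,0,0,0,0,0,15,0,0,0,0,0,0,15,0,0,0,0,0,0,15]' 30 >/dev/null
python3 - <<'E'
from h import *
rep()
E
```

```text
t 28.55 p [ 505.4 -292.1   49.3] yaw_y -31.05 tilt [ 1.3e-03 -8.0e-04 -1.0e+00] F [ 2.04 -0.69  2.5 ] T [-0.063 -0.266 -0.025] w 18.7 g 29.6
```

```bash
python3 -m inch '[0,0,-5,0,0,0,15,0,0,-15,0,0,0,15,0,0,-20,0,0,0,15,0,0,-25,0,0,0,15,0,0,-25,0,0,0,15,0,0,-25,0,0,0,15,0,0,-20,0,0,0,15,0,0,-10,0,0,0,15]' >/dev/null
python3 -m inch '[15,-4,0,0,0,0,15,30,-8,0,0,0,0,15,45,-12,0,0,0,0,15,45,-12,0,0,0,0,15,45,-12,0,0,0,0,15,45,-12,0,0,0,0,15,45,-12,0,0,0,0,15,15,-2,0,0,0,0,15]' >/dev/null
python3 -m inch '[10,-2,0,0,0,0,15,1,0,0,0,0,0,15,0,0,0,0,0,0,15,0,0,0,0,0,0,15,0,0,0,0,0,0,15,0,0,0,0,0,0,15,0,0,0,0,0,0,15,0,0,0,0,0,0,15]' >/dev/null
python3 - <<'E'
from h import *
rep();print(to([.5925,.001,.112]))
s=viewer.read_camera("side")[:,:,::-1]; cv2.imwrite("pics/m.png",crop(s,255,110,110,110,5))
E
```

```text
t 30.95 p [592.3   0.7 193.9] yaw_y -31.08 tilt [ 2.e-04  0.e+00 -1.e+00] F [ 0.82  0.24 -2.36] T [-0.006 -0.013  0.012] w 18.4 g 29.5
[ 0.3  0.  81.9]
```

View pics/m.png

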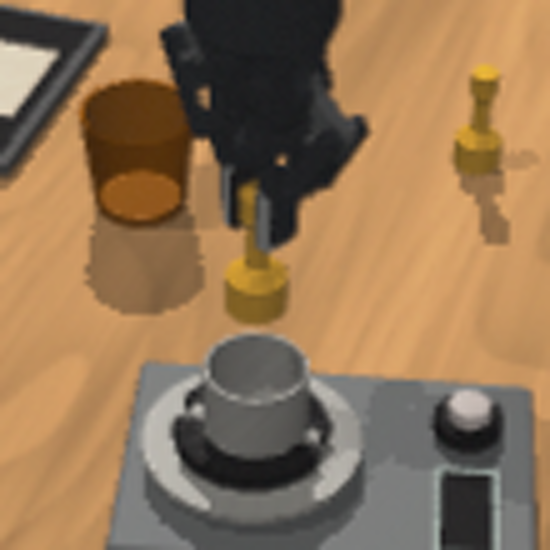

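The weight hangs upright over the seated cup. I lower it, slowly near the floor.

```bash
python3 -m inch '[0.3,0,5,0,0,0,15,0,0,10,0,0,0,15,0,0,12,0,0,0,15,0,0,12,0,0,0,15,0,0,12,0,0,0,15,0,0,12,0,0,0,15,0,0,9,0,0,0,15,0,0,3,0,0,0,15]' >/dev/null
python3 -m inch '[0,0,1,0,0,0,15,0,0,0.5,0,0,0,15,0,0,0.5,0,0,0,15,0,0,0,0,0,0,15,0,0,0,0,0,0,15,0,0,0,0,0,0,15,0,0,0,0,0,0,15,0,0,0,0,0,0,15]' >/dev/null
python3 -c "
from h import *
rep()"
for i in 1 2; do python3 -m inch '[0,0,0.4,0,0,0,15,0,0,0.4,0,0,0,15,0,0,0.4,0,0,0,15,0,0,0.4,0,0,0,15,0,0,0,0,0,0,15,0,0,0,0,0,0,15,0,0,0,0,0,0,15,0,0,0,0,0,0,15]' >/dev/null
python3 -c "
from h import *
rep()"; done
```

```text
t 32.6 p [592.5   1.3 116.9] yaw_y -31.05 tilt [ 1.e-04 -0.e+00 -1.e+00] F [ 0.14 -0.31 -1.83] T [-0.006  0.01  -0.034] w 18.8 g 29.5
t 33.4 p [592.5   1.4 115.2] yaw_y -31.04 tilt [ 1.e-04 -0.e+00 -1.e+00] F [ 0.37  0.38 -0.98] T [ 0.001  0.021 -0.033] w 18.9 g 29.5
t 34.2 p [592.5   1.4 113.6] yaw_y -31.05 tilt [ 1.e-04  0.e+00 -1.e+00] F [ 0.39 -1.03 -1.66] T [ 0.009  0.022 -0.012] w 18.8 g 29.5
```

```bash
for i in 1 2; do python3 -m inch '[0,0,0.4,0,0,0,15,0,0,0.4,0,0,0,15,0,0,0.4,0,0,0,15,0,0,0.4,0,0,0,15,0,0,0,0,0,0,15,0,0,0,0,0,0,15,0,0,0,0,0,0,15,0,0,0,0,0,0,15]' >/dev/null
python3 -c "
from h import *
rep()"; done
```

```text
t 35.0 p [592.5   1.3 112. ] yaw_y -31.05 tilt [-0. -0. -1.] F [-0.22 -0.46 -2.1 ] T [-0.014  0.037 -0.011] w 19.5 g 29.5
t 35.8 p [592.5   1.4 110.4] yaw_y -31.05 tilt [ 1.e-04  0.e+00 -1.e+00] F [-0.87 -0.16 -1.1 ] T [0.001 0.08  0.031] w 18.6 g 29.5
```

```bash
for i in 1 2; do python3 -m inch '[0,0,0.4,0,0,0,15,0,0,0.4,0,0,0,15,0,0,0,0,0,0,15,0,0,0,0,0,0,15,0,0,0,0,0,0,15,0,0,0,0,0,0,15,0,0,0,0,0,0,15,0,0,0,0,0,0,15]' >/dev/null
python3 -c "
from h import *
rep()"; done
```

```text
t 36.6 p [592.5   1.3 109.6] yaw_y -31.04 tilt [ 2.e-04 -0.e+00 -1.e+00] F [0.26 0.65 0.26] T [0.019 0.024 0.045] w 18.1 g 29.6
t 37.4 p [592.6   1.4 108.9] yaw_y -31.05 tilt [ 2.e-04 -0.e+00 -1.e+00] F [-0.54  0.43  1.2 ] T [-0.029 -0.047 -0.01 ] w 18.8 g 29.7
```

```bash
python3 -m inch '[0,0,0,0,0,0,20,0,0,0,0,0,0,23,0,0,0,0,0,0,28,0,0,0,0,0,0,35,0,0,0,0,0,0,42,0,0,0,0,0,0,42,0,0,0,0,0,0,42,0,0,0,0,0,0,42]' >/dev/null
python3 -c "
from h import *
rep()"
python3 -m inch '[0,0,-4,0,0,0,42,0,0,-8,0,0,0,42,0,0,-15,0,0,0,42,0,0,-15,0,0,0,42,0,0,-20,0,0,0,42,0,0,-20,0,0,0,42,0,0,-20,0,0,0,42,0,0,-5,0,0,0,42]' >/dev/null
python3 - <<'E'
from h import *
rep()
s=viewer.read_camera("side")[:,:,::-1]; cv2.imwrite("pics/n.png",crop(s,180,100,200,150,4))
E
```

```text
t 38.2 p [592.5   1.4 108.8] yaw_y -31.05 tilt [-0.  0. -1.] F [-0.66  0.13  0.6 ] T [-0.014  0.039 -0.013] w 42.1 g 0.0
t 39.0 p [594.8   1.3 220.6] yaw_y -31.05 tilt [ 7.2e-03 -3.0e-04 -1.0e+00] F [ 0.75  0.1  -0.04] T [-0.023 -0.005 -0.004] w 41.9 g 0.0
```

View pics/n.png

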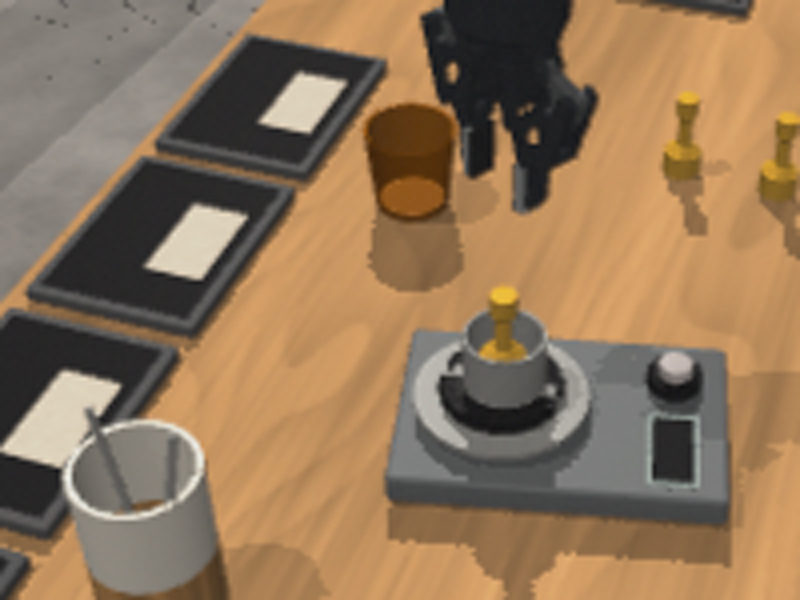

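The weight stands upright in the seated cup (knob at side pixel (306,174)). The gripper is clear, the glass and crock haven't moved, and the tare key is out. I hand the job in.

```bash
python3 -m inch '[0,0,0,0,0,0,42,0,0,0,0,0,0,42,0,0,0,0,0,0,42,0,0,0,0,0,0,42,0,0,0,0,0,0,42,0,0,0,0,0,0,42,0,0,0,0,0,0,42,0,0,0,0,0,0,42]' >/dev/null; python3 -c "
from workcell import job
print(job.finish_job())"
```

```text
the job is handed in; nothing more can be done
None
```

The job is handed in at about 40 s: the cup is seated in the collar's notches, the tare key was pressed to its stop (peaking near 17 N there) and released, and the leftmost brass weight stands upright in the cup; the hand-in gave no verdict.

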